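# Unlock the pan rack and hold its gate wide for the next tray

### The job

The next tray of tarts is about to go into the bench-top pan rack, and its gate springs shut by itself. Squeeze the red transport lock until it clicks, then the black gate catch, then take the gate by the black rubber grip on its free post, swing it past the stiff check near its hinge and hold it wide open, about square to the rack's front. Finish while still holding the grip, and leave the other things on the bench and on the rack where they are.

Things in the scene. Friction and masses are not known exactly. Their poses are not given: they have to be found in the camera images.
- rack: Bench-top aluminium pan rack fixed to the bench, 350 deep (x) x 270 wide (y), deck top 222 mm high. Origin under its centre. x points from its open front to its back, y along the front towards the hinge, z up. On the front edge of the deck: red lock, 105 mm towards -y the black catch; low bars between them reach up to 236 mm. The gate closes the front, hinged at the +y corner.
- lock_mid (a point): Middle of the red transport lock: midway between its two upright red tabs, 262 mm above the bench (tabs reach from 230 to 282 mm). Axes as the rack's. The tabs face each other along x: squeeze along x. Each is 24 mm wide, 6 mm thick; over their outer faces they measure 50 mm, 30 mm fully squeezed. Both move equally, so the middle stays.
- catch_mid (a point): Middle of the black gate catch: midway between its two upright black tabs, 262 mm above the bench. Same tabs, sizes and forces as the red lock, but they face each other along the rack's y: squeeze along y, the length of the rack's front. Squeezed, it draws its bolt out of the gate's staple.
- grip_mid (a point): Centre of the black rubber grip on the gate's free post: an upright round handle 19 mm across, 58 mm high, free at the top, 263 mm above the bench (grip from 234 to 292 mm). It travels on a level circle of 250 mm radius about the hinge. Gate shut, it lies 67 mm to the -y side and 42 mm to the -x side (front) of catch_mid.
- hinge (a point): Point on the gate's upright hinge axis, 263 mm above the bench, at the other front corner of the rack. Gate shut, the line from here to grip_mid runs along the rack's -y. The gate swings out from the front (the grip first moves along the rack's -x), clockwise seen from above.
- gate (a joint): Opening angle, rad: 0 shut, 1.57 square to the rack's front, stop at 1.7. A hinge spring pulls it shut (about 1 N at the grip when shut, 3 N when wide); let go, it swings back. Beside the hinge a cam meets a spring roller at 0.35 rad: there about 6 N is needed at the grip, easing off to 0.6; at 0.85 it is past. Locked, it has 0.02 rad of play.
- lock (a joint): Travel of each red tab, m: 0 locked, 0.010 fully squeezed. It takes about 6 N on each tab, snaps over centre after half its travel and then stays squeezed when let go. Until then its red blade keeps the black catch from moving more than 2 mm.
- catch (a joint): Travel of each black tab, m: 0 latched, 0.010 fully squeezed. About 6 N on each tab; snaps over centre after half its travel and stays squeezed (bolt drawn) when let go.
- tart_pan: Aluminium sheet pan 330 x 241 x 25 mm with six filled tarts, on the bench to the robot's left; the tray waiting to go in. Leave it. Origin under its centre.
- green_tub: White square tub with green lid, 108 x 108 x 100 mm, on the bench. Leave it. Origin under its centre.
- red_tub: White square tub with red lid, 108 x 108 x 100 mm, on the bench to the left of the rack. Leave it. Origin under its centre.
- jam_jar: Jar 68 mm across, 95 mm high, on the bench. Leave it. Origin under its centre.
- scraper: Dough scraper, steel blade with wooden handle, about 100 x 150 x 22 mm, lying on the bench. Leave it. Origin under its middle.
- bowl: Small steel bowl 150 mm across, 60 mm high, on the bench. Leave it. Origin under its centre.
- flour_shaker: Aluminium flour shaker 70 mm across, 103 mm high, standing on the rack's top deck about 185 to 225 mm behind the catches. Leave it. Origin under its centre.

How it is judged (in metres and radians):
On the way, in this order (a step that is already met when the one before it is completed fails the run):
1. the red transport lock is squeezed in, with the black catch still latched (value of joint lock above 0.008 m and value of joint catch below 0.004 m), for 0.2 s.
2. then the black gate catch is squeezed in, with the gate still shut (value of joint each of lock, catch above 0.008 m and value of joint gate below 0.2 rad), for 0.2 s.
3. then the gate, in the fingers by its grip, is swung past its check (value of joint gate above 0.9 rad and contact force between the fingers and rubber_grip above 0.5 N), for 0.1 s.
At the end, for the whole second after the job is handed in: The gate stands still at 1.40 rad (80 degrees) or more, held there by the fingers on its rubber grip (over 1 N of contact); the red lock and the black catch both stay squeezed (over 8 of 10 mm); none of the other things has moved by 30 mm or more (value of joint gate above 1.4 rad and velocity of joint gate between -0.1 and 0.1 rad/s and contact force between the fingers and rubber_grip above 1 N and value of joint each of lock, catch above 0.008 m and distance of each of tart_pan, green_tub, red_tub, jam_jar, scraper, bowl, flour_shaker from where it was at the start of the episode below 0.03 m); the arm keeps its last pose, push and grip.
It fails at once if a thing on the bench or on the rack is shoved (30 mm) or toppled (distance of any of tart_pan, green_tub, red_tub, jam_jar, scraper, bowl, flour_shaker from where it was at the start of the episode above 0.03 m or angle between any of green_tub, red_tub, jam_jar, flour_shaker, bowl's own z axis and vertical above 0.5 rad).
It also fails if it takes over 64 s, if anything falls off the work surface, if the arm or the gripper's body presses on something with over 40 N, if the wrist force passes 120 N, or if a joint passes its speed limit or range.

### The arm

A 6-joint arm with a two-finger parallel gripper is mounted at the origin on the work surface. World frame = base frame: x ahead of the robot, y to its left, z up, the work surface at z = 0. Lengths are in mm, angles in rad, forces in N, time in s.
With the tool pointing down it reaches from about 300 to 775 mm from the base axis. Payload 14.6 kg.
Tool frame: the origin (TCP) lies midway between the tips of the shut fingers; the grasp point (between the pads) lies 19 mm behind it (grip_depth is the distance from the TCP to the grasp point, in mm); z points along the fingers, y is the direction in which the jaws open and shut (so a half turn about z gives the same grasp; the last joint's range is limited). The gripper opens to 94 mm and grips with 3 to 60 N. Pads are 16 mm wide; open, the fingers measure 119 mm over their backs; the gripper's body (75 mm by 177 mm) begins 78 mm behind the grasp point.
Start: joints at [1.234, 0.3, 1.521, -0, 1.321, -0.067], TCP at [146.594, 530.094, 205.446] pointing down, gripper open.
Joint ranges: [-3.03, 3.03], [-0.79, 2.21], [0.23, 2.52], [-1.04, 4.18], [0, 3.07], [-2.55, 2.55]. Speed limits (rad/s): [2.22, 2.22, 2.57, 3.14, 3.14, 3.14].

### API

Orientations are given as [roll, pitch, yaw] about the fixed x, y, z axes, in that order (R = Rz(yaw) Ry(pitch) Rx(roll)).
In Python, from cell import read_state, camera, camera_info, sign_off, grip_depth gives the robot as it stands.
- The arm moves only by the tool drive_tool, never from a script. Its argument "motion" is one flat list of numbers, 4 for each row, row after row: the shift along the tool's x, y, z in mm, then the turn about the tool's z in rad. A call has 1 to 8 rows; each row shifts and turns the pose as measured when the row begins, along the tool's axes as they then stand; what a row does not reach is not made up. A row lasts 1/12 s, in which the tool goes at most 41.7 mm and 7.16 degrees, less where a joint would pass 70% of its speed; a pose out of reach is approached as far as the arm can. A call is refused whole if a number of a shift passes 41.7 or a number of a turn 0.125, either way. A call with a gripper value outside its range is refused whole. "jaw" is the closure, from 0 (fully open) to 1 (shut), set as the call begins (left out, the last holds). The fingers move at their own pace and stop on an object; "grip_force" is the grip in N (left out, the last holds). Time passes only in rows, so rows that do not move let the fingers close. It gives the time, the measured TCP pose, the force and the opening at its end, in the units of the state.
- read_state(): the state, without advancing time (a new reading comes with each control period).
- camera(name): name is "scene" or "top"; returns the picture (480x640x3 uint8, red, green, blue); there is no depth.
- camera_info(name): a dict with "fovy" (degrees; the focal length in pixels is half the picture's height over the tangent of half this angle, whatever the lens; pixels are square), "cx", "cy" (the principal point, pixels), "k1" (the pictures are not rectified: a ray, as slopes to the right and down, at radius r is drawn at 1 + k1 r^2 times it, then the intrinsics apply), "camera_from_world" (4x4, takes a point from world to camera coordinates). Camera axes: x right, y up, looking along -z (the intrinsics and any distortion apply to the point x, -y, -z); pixel columns grow to the right and rows downward; lengths in mm; the calibration is good to about 2 mm. A picture is of the moment at which its call begins. camera_info takes no time and is no camera call.
- sign_off(): hands the job in, once; it reports no verdict.
The state is a dict: "clock": time; "joints": joint angles; "qd": joint speeds; "effort": joint torques, N m; "eef_pos": TCP position; "eef_rot": TCP orientation; "wrist_force": force on the tool from outside, world axes, zero at the start; "moment": the same for the moment, N m; "finger_gap": finger opening in mm.
Only numpy, scipy, OpenCV 4.12 (cv2) and the standard library are available. Lean on these libraries where they do the work, as an engineer would, in place of code of your own. Each camera call takes 0.05 s, during which the arm holds its last target. There are 200 camera calls.

## Working session

There is one attempt and no reset: what is moved stays moved. The work goes in short steps, Python scripts to look and compute and a tool call to move; the robot and the scene stay as the last step left them, time stands still between calls to the robot, and variables do not carry over. Pictures are saved under pics/ and viewed, on a budget of 10 in all, crops included, one or two more only if the job needs it, and the job is handed in when it is done.

Besides the shell and the picture viewer there is one more tool, called after "Call:" as name(argument=value, ...) on one line, values as JSON. drive_tool: Moves the arm, as the interface text tells. Its arguments: {"type":"object","properties":{"motion":{"type":"array","items":{"type":"number"}},"jaw":{"type":"number"},"grip_force":{"type":"number"}},"required":["motion"]}

```bash
mkdir -p pics; cat > h.py <<'E'
import numpy as np, cv2
from cell import read_state, camera, camera_info, sign_off, grip_depth
def ray(name,u,v):
    i=camera_info(name); f=240/np.tan(np.radians(i["fovy"])/2)
    K=np.array([[f,0,i["cx"]],[0,f,i["cy"]],[0,0,1.]])
    p=cv2.undistortPoints(np.array([[[u,v]]],float),K,np.array([i["k1"],0,0,0.]))[0,0]
    T=np.array(i["camera_from_world"]); R=T[:3,:3]
    d=R.T@np.array([p[0],-p[1],-1.]); return -R.T@T[:3,3], d/np.linalg.norm(d)
def onz(name,u,v,z):
    c,d=ray(name,u,v); return c+d*(z-c[2])/d[2]
def proj(name,P):
    i=camera_info(name); f=240/np.tan(np.radians(i["fovy"])/2)
    q=(np.array(i["camera_from_world"])@np.append(P,1))[:3]; x,y=q[0]/-q[2],-q[1]/-q[2]
    s=1+i["k1"]*(x*x+y*y); return np.array([f*s*x+i["cx"],f*s*y+i["cy"]])
def save(name,fn):
    im=camera(name); cv2.imwrite("pics/"+fn,cv2.cvtColor(im,cv2.COLOR_RGB2BGR)); return im
E
python3 - <<'E'
from h import *
s=save("scene","s1.png");t=save("top","t1.png");print(read_state(),grip_depth)
for n in("scene","top"):print(n,ray(n,320,240),camera_info(n)["k1"])
E
```

```text
{'clock': 0.1, 'joints': array([ 1.23437487e+00,  3.00405320e-01,  1.52147483e+00, -2.33698247e-05,
        1.32071385e+00, -6.65583973e-02]), 'qd': array([-0.00041693, -0.000434  , -0.00226109,  0.00104102,  0.00055098,
       -0.00111025]), 'effort': array([ 1.40771510e-03, -5.32645404e+01, -3.53288305e+01,  7.09301163e-02,
        2.34858587e-02,  1.17158865e-05]), 'eef_pos': array([146.5430915 , 529.88814587, 204.96736427]), 'eef_rot': array([-3.14059203e+00, -4.40114234e-05,  2.87173536e+00]), 'wrist_force': array([-0.16286232,  0.53128413, -0.11721709]), 'moment': array([-0.00312559,  0.04695047, -0.01138981]), 'finger_gap': 93.94884133626189} 18.8
scene (array([ 449.42806443,  748.53537668, 1611.81798981]), array([ 0.02858283, -0.46181693, -0.88651461])) -0.05278311769068701
top (array([ 169.29396359,   38.18179606, 1559.92309051]), array([ 0.24659947,  0.00358826, -0.96911084])) -0.1466755314085887
```

View pics/t1.png

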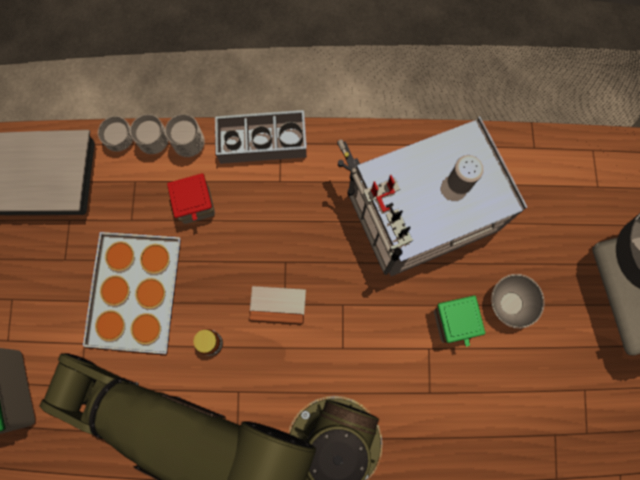

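View pics/s1.png

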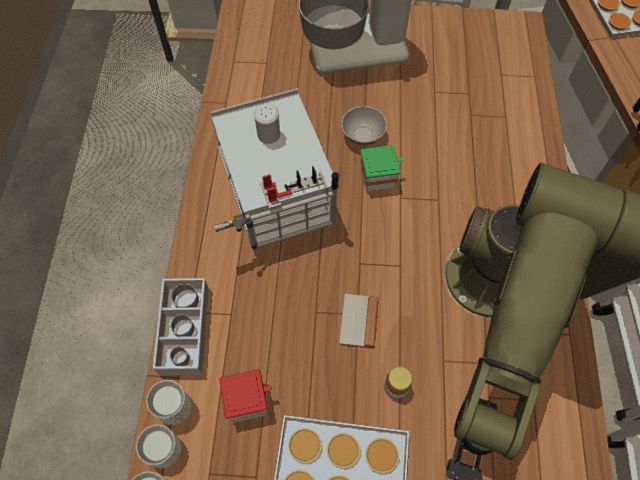

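The top view shows the rack front running from about (352,165) (hinge) to (397,265) (grip). The red lock is near (384,190) and the black catch near (398,222). In the scene view the lock is at about (270,188), the catch at about (305,180) and the grip at (335,180). Next is a closer crop of both.

```bash
python3 - <<'E'
import cv2,numpy as np
t=cv2.imread("pics/t1.png")[145:275,330:430];s=cv2.imread("pics/s1.png")[150:250,210:350]
a=cv2.resize(t,None,fx=4,fy=4,interpolation=2);b=cv2.resize(s,None,fx=2.8,fy=2.8,interpolation=2)
o=np.zeros((520,800,3),np.uint8);o[:520,:400]=a;o[:280,400:792]=b[:280,:392];cv2.imwrite("pics/c1.png",o)
from h import *
for n,im in(("top",cv2.imread("pics/t1.png")),("scene",cv2.imread("pics/s1.png"))):
    h=cv2.cvtColor(im,cv2.COLOR_BGR2HSV)
    m=(((h[...,0]<6)|(h[...,0]>174))&(h[...,1]>170)&(h[...,2]>90)).astype(np.uint8)
    k=cv2.connectedComponentsWithStats(m)
    print(n,[(k[2][i].tolist(),k[3][i].round(1).tolist()) for i in range(1,k[0]) if k[2][i,4]>12])
E
```

```text
top [([167, 173, 45, 48, 1447], [188.9, 195.7]), ([374, 183, 4, 7, 13], [375.2, 186.2]), ([377, 189, 17, 23, 93], [383.8, 200.0])]
scene [([265, 183, 26, 14, 98], [278.6, 190.4]), ([220, 370, 51, 49, 933], [244.8, 392.3]), ([231, 400, 5, 8, 13], [232.7, 403.6])]
```

View pics/c1.png

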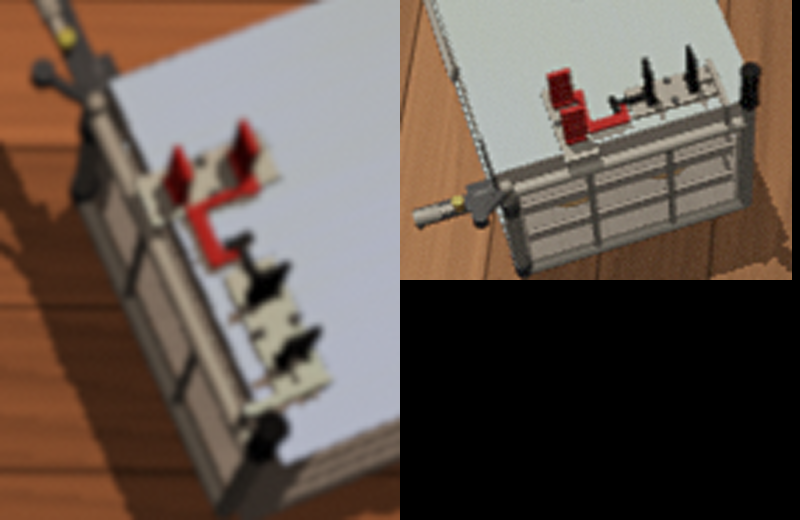

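```bash
python3 - <<'E'
from h import *
P={"lock":((383.5,186.6),(269.6,187.1),257),"catch":((400.7,224.4),(306.1,176.4),257),"grip":((397,255.5),(334.6,180.7),263),
"redF":((375.2,189.5),(272,193),257),"redR":((391.7,183.7),(267,181),257),"blkH":((397,216.2),(298.6,178.6),257),"blkG":((404.5,232.5),(313.9,174.3),257)}
W={}
for k,(a,b,z) in P.items():
    A=onz("top",*a,z);B=onz("scene",*b,z);W[k]=(A+B)/2
    c1,d1=ray("top",*a);c2,d2=ray("scene",*b)
    t=np.linalg.lstsq(np.c_[d1,-d2],c2-c1,rcond=None)[0];p,q=c1+t[0]*d1,c2+t[1]*d2
    print(k,A.round(1),B.round(1),"tri",((p+q)/2).round(1),np.linalg.norm(p-q).round(1))
# fit: rack-frame coords with yaw, origin at catch
M={"lock":(0,105),"catch":(0,0),"grip":(-42,-67)}
for src in("top","scene",None):
    m=np.array([M[k] for k in M],float);w=np.array([(onz(src,*P[k][["top","scene"].index(src)],P[k][2]) if src else W[k])[:2] for k in M])
    mc,wc=m-m.mean(0),w-w.mean(0);H=mc.T@wc;y=np.arctan2(H[0,1]-H[1,0],H[0,0]+H[1,1])
    R=np.array([[np.cos(y),-np.sin(y)],[np.sin(y),np.cos(y)]]);t=w.mean(0)-R@m.mean(0)
    print(src,"yaw",y.round(3),"res",(w-(m@R.T+t)).round(1).tolist())
    for k,v in dict(lock=(0,105),catch=(0,0),grip=(-42,-67),hinge=(-42,183),open=(-292,183)).items():print(k,(R@v+t).round(1))
s=cv2.imread("pics/t1.png")
for k,c in(("shaker",(468,163)),):print(k,onz("top",*c,325))
for k,c,z in(("green",(460,318),100),("bowl",(517,301),60),("scraper",(278,303),15),("redtub",(189,196),100),("jar",(206,342),95)):print(k,onz("top",*c,z).round(0))
E
```

```text
lock [ 638.2 -111.8  257. ] [ 638.8 -109.   257. ] tri [ 639.8 -112.3  251.9] 0.5
catch [ 541.9 -152.   257. ] [ 543.2 -149.5  257. ] tri [ 543.5 -152.7  252. ] 0.3
grip [ 463.3 -140.4  263. ] [ 465.1 -136.6  263. ] tri [ 465.1 -141.5  255.4] 0.2
redF [630.3 -91.2 257. ] [630.5 -90.8 257. ] tri [630.6 -91.3 256.1] 0.0
redR [ 646.1 -132.3  257. ] [ 647.9 -128.   257. ] tri [ 649.1 -133.4  248.7] 0.0
blkH [ 562.5 -143.4  257. ] [ 563.  -141.1  257. ] tri [ 563.6 -143.9  252.9] 0.4
blkG [ 521.7 -160.7  257. ] [ 522.5 -157.7  257. ] tri [ 523.  -161.5  251.5] 0.4
top yaw -1.169 res [[-0.1, -0.3], [0.3, 0.6], [-0.3, -0.3]]
lock [ 638.2 -111.5]
catch [ 541.6 -152.6]
grip [ 463.5 -140.1]
hinge [693.6 -42.4]
open [595.9 187.7]
scene yaw -1.173 res [[-0.8, -0.2], [0.4, -0.0], [0.3, 0.2]]
lock [ 639.6 -108.8]
catch [ 542.8 -149.5]
grip [ 464.8 -136.8]
hinge [695.2 -39.9]
open [598.4 190.6]
None yaw -1.171 res [[-0.4, -0.2], [0.4, 0.3], [0.0, -0.1]]
lock [ 638.9 -110.2]
catch [ 542.2 -151. ]
grip [ 464.1 -138.4]
hinge [694.4 -41.1]
open [597.1 189.2]
shaker [ 676.96208706 -307.99091371  325.        ]
green [ 333. -327.  100.]
bowl [ 384. -499.   60.]
scraper [381. 158.  15.]
redtub [663. 407. 100.]
jar [265. 338.  95.]
```

Top and scene agree to about 3 mm, and the rack-frame fit residuals are under 1 mm (yaw −1.171). That gives lock (639,−110), catch (542,−151), grip (464,−138) and hinge (694,−41). I'll lift and turn first.

Call:
drive_tool(motion=[0,0,-25,0.12,0,0,-25,0.12,0,0,-25,0.12,0,0,-25,0.12,0,0,-20,0.12,0,0,-15,0.12,0,0,-10,0.12,0,0,0,0.12], jaw=0.0, grip_force=30)

```text
clock: 0.77
eef_pos: [146.1, 528.8, 353.2]
eef_rot: [-3.136, 0.008, 1.878]
wrist_force: [-0.2, 0.4, -0.3]
finger_gap: 93.8
```

```bash
cat >> h.py <<'E'
def to(x,y,z,yaw):
    s=read_state();from_=s["eef_pos"]
    from scipy.spatial.transform import Rotation as Ro
    R=Ro.from_euler("xyz",s["eef_rot"]).as_matrix()
    dy=(yaw-s["eef_rot"][2]+np.pi)%(2*np.pi)-np.pi
    print("t",s["clock"].__round__(2),"pos",from_.round(1),"rot",s["eef_rot"].round(3),"j",s["joints"].round(2),"gap",round(s["finger_gap"],1),"F",s["wrist_force"].round(1))
    print("tool shift",(R.T@(np.array([x,y,z])-from_)).round(1),"turn",round(-dy,3))
E
python3 -c "
from h import *
to(639,-110,345,0.4)"
```

```text
t 0.77 pos [146.1 528.8 353.2] rot [-3.136  0.008  1.878] j [ 1.23  0.24  1.26 -0.    1.65  0.93] gap 93.8 F [-0.2  0.4 -0.3]
tool shift [-757.8  276.7   12.5] turn 1.478
```

Call:
drive_tool(motion=[-36,13,0,0,-36,13,0,0,-36,13,0,0,-36,13,0,0,-36,13,0,0,-36,13,0,0,-36,13,0,0,-36,13,0,0])

```text
clock: 1.43
eef_pos: [331.7, 277.1, 351.8]
eef_rot: [-3.132, 0.011, 1.874]
wrist_force: [1.0, 0.1, 0.5]
finger_gap: 93.6
```

Call:
drive_tool(motion=[-36,13,0,0,-36,13,0,0,-36,13,0,0,-36,13,0,0,-36,13,0,0,-36,13,0,0,-20,8,0,0,-10,4,0,0])

```text
clock: 2.1
eef_pos: [497.3, 52.4, 352.0]
eef_rot: [-3.129, 0.01, 1.87]
wrist_force: [-0.4, 0.3, -0.2]
finger_gap: 94.1
```

Call:
drive_tool(motion=[0,0,0,0.12,0,0,0,0.12,0,0,0,0.12,0,0,0,0.12,0,0,0,0.12,0,0,0,0.12,0,0,0,0.12,0,0,0,0.12])

```text
clock: 2.77
eef_pos: [496.7, 53.7, 349.5]
eef_rot: [-3.139, 0.02, 0.875]
wrist_force: [-1.4, 0.7, 0.2]
finger_gap: 93.8
```

Call:
drive_tool(motion=[0,0,0,0.12,0,0,0,0.12,0,0,0,0.12,0,0,0,0.12,0,0,0,0.0])

```text
clock: 3.18
eef_pos: [495.0, 57.3, 348.8]
eef_rot: [3.135, 0.02, 0.369]
wrist_force: [-0.1, 0.4, 0.7]
finger_gap: 93.9
```

```bash
python3 -c "
from h import *
to(639,-110,345,0.4)"
```

```text
t 3.18 pos [495.   57.3 348.8] rot [3.135 0.02  0.369] j [ 0.05  0.13  1.4  -0.01  1.63  1.25] gap 93.9 F [-0.1  0.4  0.7]
tool shift [ 74.  208.    3.6] turn -0.031
```

Call:
drive_tool(motion=[11,32,0,-0.03,12,33,0,0,12,33,0,0,12,33,0,0,12,33,0,0,9,25,0,0,4,12,0,0,0,0,0,0])

```text
clock: 3.85
eef_pos: [645.5, -100.1, 347.5]
eef_rot: [3.139, 0.02, 0.444]
wrist_force: [-0.5, -0.1, -0.4]
finger_gap: 94.0
```

```bash
python3 - <<'E'
from h import *
to(639,-110,250,0.4)
t=save("top","t2.png");s=save("scene","s2.png")
o=np.zeros((520,800,3),np.uint8);o[:,:400]=cv2.resize(t[145:275,330:430],None,fx=4,fy=4,interpolation=2)
o[:400,400:]=cv2.resize(s[130:230,220:320],None,fx=4,fy=4,interpolation=2);cv2.imwrite("pics/c2.png",o[...,::-1])
E
```

```text
t 3.85 pos [ 645.5 -100.1  347.5] rot [3.139 0.02  0.444] j [-0.2   0.51  0.91 -0.01  1.74  0.92] gap 94.0 F [-0.5 -0.1 -0.4]
tool shift [-8.1  5.9 97.7] turn 0.044
```

View pics/c2.png

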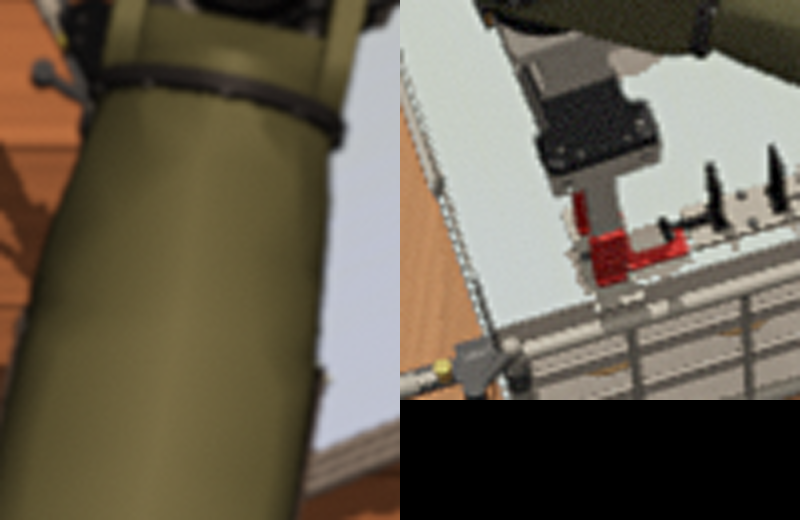

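The top view is hidden by the arm. In the scene crop the near finger hangs over the red tabs, and nothing has been disturbed. I'll align, pre-close a little, then go down.

Call:
drive_tool(motion=[-8,6,0,0.044,0,0,10,0,0,0,20,0,0,0,20,0,0,0,10,0,0,0,0,0], jaw=0.27)

```text
clock: 4.45
eef_pos: [635.3, -100.0, 291.1]
eef_rot: [3.135, 0.014, 0.414]
wrist_force: [1.3, 0.9, 0.0]
finger_gap: 68.7
```

```bash
python3 -c "
from h import *
to(639,-110,250,0.4)"
```

```text
t 4.45 pos [ 635.3 -100.   291.1] rot [3.135 0.014 0.414] j [-0.21  0.48  1.08 -0.01  1.59  0.95] gap 68.7 F [1.3 0.9 0. ]
tool shift [-0.1 10.4 41.2] turn 0.014
```

Call:
drive_tool(motion=[0,9,0,0.014,0,1,0,0,0,0,0,0])

```text
clock: 4.7
eef_pos: [639.5, -108.2, 294.4]
eef_rot: [3.133, 0.012, 0.402]
wrist_force: [0.1, 1.1, -0.1]
finger_gap: 68.7
```

```bash
python3 -c "
from h import *
to(639,-110,250,0.4)"
```

```text
t 4.7 pos [ 639.5 -108.2  294.4] rot [3.133 0.012 0.402] j [-0.22  0.49  1.05 -0.01  1.6   0.95] gap 68.7 F [ 0.1  1.1 -0.1]
tool shift [-0.6  1.1 44.4] turn 0.002
```

Call:
drive_tool(motion=[0,1,10,0,0,0,15,0,0,0,15,0,0,0,6,0,0,0,0,0])

```text
clock: 5.12
eef_pos: [640.6, -110.5, 248.2]
eef_rot: [3.13, 0.007, 0.402]
wrist_force: [-0.5, -0.2, -0.1]
finger_gap: 68.5
```

```bash
python3 -c "
from h import *
to(639,-110,250,0.4)"
```

```text
t 5.12 pos [ 640.6 -110.5  248.2] rot [3.13  0.007 0.402] j [-0.22  0.51  1.14 -0.01  1.5   0.95] gap 68.5 F [-0.5 -0.2 -0.1]
tool shift [-1.3 -1.1 -1.8] turn 0.002
```

Call:
drive_tool(motion=[0,0,0,0,0,0,0,0,0,0,0,0,0,0,0,0,0,0,0,0,0,0,0,0,0,0,0,0,0,0,0,0], jaw=1.0, grip_force=20)

```text
clock: 5.78
eef_pos: [641.1, -111.3, 249.8]
eef_rot: [3.129, 0.006, 0.401]
wrist_force: [0.8, -2.4, -3.3]
finger_gap: 29.2
```

Call:
drive_tool(motion=[0,0,0,0,0,0,0,0,0,0,0,0])

```text
clock: 6.03
eef_pos: [641.2, -111.3, 249.9]
eef_rot: [3.129, 0.006, 0.401]
wrist_force: [1.4, -0.9, -2.2]
finger_gap: 29.3
```

Gap 29.3 mm, so the lock is fully squeezed. Open, lift and check before the catch.

Call:
drive_tool(motion=[0,0,0,0,0,0,0,0,0,0,0,0,0,0,0,0,0,0,-25,0,0,0,-30,0,0,0,-20,0,0,0,0,0], jaw=0.27)

```text
clock: 6.7
eef_pos: [640.9, -110.1, 328.3]
eef_rot: [3.128, 0.006, 0.402]
wrist_force: [-0.1, -0.0, 0.8]
finger_gap: 68.3
```

Call:
drive_tool(motion=[0,0,0,-0.12,0,0,0,-0.12,0,0,0,-0.12,0,0,0,-0.12,0,0,0,-0.12,0,0,0,-0.12,0,0,0,-0.12,0,0,0,-0.12])

```text
clock: 7.37
eef_pos: [641.0, -110.0, 323.5]
eef_rot: [3.14, 0.016, 1.396]
wrist_force: [0.1, -0.3, -0.1]
finger_gap: 68.3
```

Call:
drive_tool(motion=[0,0,0,-0.12,0,0,0,-0.12,0,0,0,-0.12,0,0,0,-0.12,0,0,0,-0.1,0,0,0,0])

```text
clock: 7.87
eef_pos: [640.5, -109.8, 317.3]
eef_rot: [-3.13, 0.011, 2.007]
wrist_force: [0.7, 0.7, -0.2]
finger_gap: 68.4
```

```bash
python3 -c "
from h import *
to(542.5,-152,300,1.971)"
```

```text
t 7.87 pos [ 640.5 -109.8  317.3] rot [-3.13   0.011  2.007] j [-0.22  0.49  1.   -0.02  1.65 -0.66] gap 68.4 F [ 0.7  0.7 -0.2]
tool shift [   3.4 -106.4   18.5] turn 0.036
```

Call:
drive_tool(motion=[1,-25,0,0.03,1,-30,0,0,1,-30,0,0,0,-18,0,0,0,-3,0,0,0,0,0,0])

```text
clock: 8.37
eef_pos: [537.8, -149.6, 312.7]
eef_rot: [-3.126, 0.009, 1.957]
wrist_force: [0.0, -0.8, 0.1]
finger_gap: 68.6
```

```bash
python3 - <<'E'
from h import *
to(542.5,-152,250,1.971)
s=save("scene","s3.png")
cv2.imwrite("pics/c3.png",cv2.resize(s[130:250,220:360],None,fx=4,fy=4,interpolation=2)[...,::-1])
E
```

```text
t 8.37 pos [ 537.8 -149.6  312.7] rot [-3.126  0.009  1.957] j [-0.33  0.27  1.32 -0.02  1.56 -0.71] gap 68.6 F [ 0.  -0.8  0.1]
tool shift [-3.5  4.4 62.7] turn -0.014
```

View pics/c3.png

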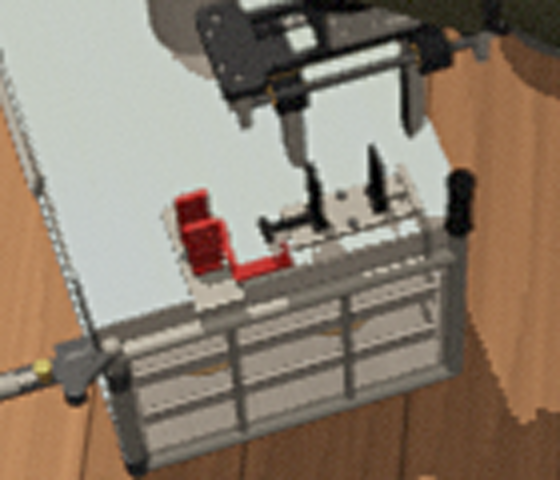

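The red tabs now stand closer together, so the lock stayed squeezed. The black tabs at crop (315,195) and (377,178) lie between the open fingers. Align and descend.

Call:
drive_tool(motion=[-3,4,0,-0.014,-1,1,8,0,0,0,15,0,0,0,0,0])

```text
clock: 8.75
eef_pos: [547.8, -150.4, 286.9]
eef_rot: [-3.126, 0.008, 1.972]
wrist_force: [0.8, -0.2, -0.8]
finger_gap: 68.7
```

```bash
python3 -c "
from h import *
to(542.5,-152,250,1.971)"
```

```text
t 8.75 pos [ 547.8 -150.4  286.9] rot [-3.126  0.008  1.972] j [-0.32  0.3   1.34 -0.02  1.51 -0.73] gap 68.7 F [ 0.8 -0.2 -0.8]
tool shift [ 1.  -5.  36.9] turn 0.001
```

Call:
drive_tool(motion=[1,-4,0,0,0,0,0,0,0,0,0,0])

```text
clock: 9.0
eef_pos: [544.6, -150.5, 285.8]
eef_rot: [-3.125, 0.007, 1.973]
wrist_force: [-0.2, 0.6, 0.2]
finger_gap: 68.5
```

```bash
python3 -c "
from h import *
to(542.5,-152,250,1.971)"
```

```text
t 9.0 pos [ 544.6 -150.5  285.8] rot [-3.125  0.007  1.973] j [-0.33  0.29  1.34 -0.02  1.51 -0.73] gap 68.5 F [-0.2  0.6  0.2]
tool shift [-0.3 -1.9 35.9] turn 0.002
```

Call:
drive_tool(motion=[0,-2,10,0,0,0,15,0,0,0,9,0,0,0,0,0])

```text
clock: 9.33
eef_pos: [542.6, -151.9, 250.8]
eef_rot: [-3.127, 0.009, 1.973]
wrist_force: [-0.2, 0.7, -1.1]
finger_gap: 68.8
```

Call:
drive_tool(motion=[0,0,0,0,0,0,0,0,0,0,0,0,0,0,0,0,0,0,0,0,0,0,0,0,0,0,0,0,0,0,0,0], jaw=1.0, grip_force=20)

```text
clock: 10.0
eef_pos: [543.9, -151.4, 251.8]
eef_rot: [-3.13, 0.009, 1.973]
wrist_force: [1.4, 1.0, -4.4]
finger_gap: 28.8
```

Call:
drive_tool(motion=[0,0,0,0,0,0,0,0,0,0,0,0])

```text
clock: 10.25
eef_pos: [543.9, -151.4, 251.8]
eef_rot: [-3.131, 0.009, 1.973]
wrist_force: [-0.4, 0.8, -2.9]
finger_gap: 28.7
```

Catch squeezed (28.7 mm). Release, lift and turn for the grip.

Call:
drive_tool(motion=[0,0,0,0,0,0,0,0,0,0,0,0,0,0,0,0,0,0,-25,0,0,0,-30,0,0,0,-20,0,0,0,0,0], jaw=0.27)

```text
clock: 10.92
eef_pos: [543.7, -150.5, 330.0]
eef_rot: [-3.129, 0.009, 1.973]
wrist_force: [-0.1, -0.6, 0.5]
finger_gap: 68.5
```

Call:
drive_tool(motion=[0,0,0,-0.12,0,0,0,-0.12,0,0,0,-0.12,0,0,0,-0.12,0,0,0,-0.12,0,0,0,-0.12,0,0,0,-0.12,0,0,0,-0.12])

```text
clock: 11.58
eef_pos: [543.4, -150.6, 326.3]
eef_rot: [-3.127, -0.007, 2.967]
wrist_force: [-0.2, 0.5, -0.6]
finger_gap: 68.8
```

Call:
drive_tool(motion=[0,0,0,-0.12,0,0,0,-0.12,0,0,0,-0.12,0,0,0,-0.12,0,0,0,-0.07,0,0,0,0])

```text
clock: 12.08
eef_pos: [542.7, -150.6, 321.2]
eef_rot: [-3.136, -0.017, -2.735]
wrist_force: [0.2, -0.1, 0.9]
finger_gap: 68.8
```

```bash
python3 -c "
from h import *
to(465,-139.5,310,3.541)"
```

```text
t 12.08 pos [ 542.7 -150.6  321.2] rot [-3.136 -0.017 -2.735] j [-0.33  0.28  1.28 -0.02  1.59 -2.31] gap 68.8 F [ 0.2 -0.1  0.9]
tool shift [66.8 40.9 12.2] turn 0.007
```

Call:
drive_tool(motion=[12,8,0,0,18,11,0,0,18,11,0,0,12,7,0,0,4,2,0,0,0,0,0,0])

```text
clock: 12.58
eef_pos: [465.2, -139.1, 318.0]
eef_rot: [-3.138, -0.021, -2.751]
wrist_force: [0.1, 0.2, 0.7]
finger_gap: 68.7
```

```bash
python3 - <<'E'
from h import *
to(465,-139.5,245,3.541)
t=save("top","t4.png");s=save("scene","s4.png")
o=np.zeros((480,800,3),np.uint8);o[:,:400]=cv2.resize(t[165:285,330:430],None,fx=4,fy=4,interpolation=2)
o[:,400:]=cv2.resize(s[120:240,260:360],None,fx=4,fy=4,interpolation=2);cv2.imwrite("pics/c4.png",o[...,::-1])
E
```

```text
t 12.58 pos [ 465.2 -139.1  318. ] rot [-3.138 -0.021 -2.751] j [-0.36  0.1   1.5  -0.02  1.55 -2.32] gap 68.7 F [0.1 0.2 0.7]
tool shift [-1.1  0.  73. ] turn -0.008
```

View pics/c4.png

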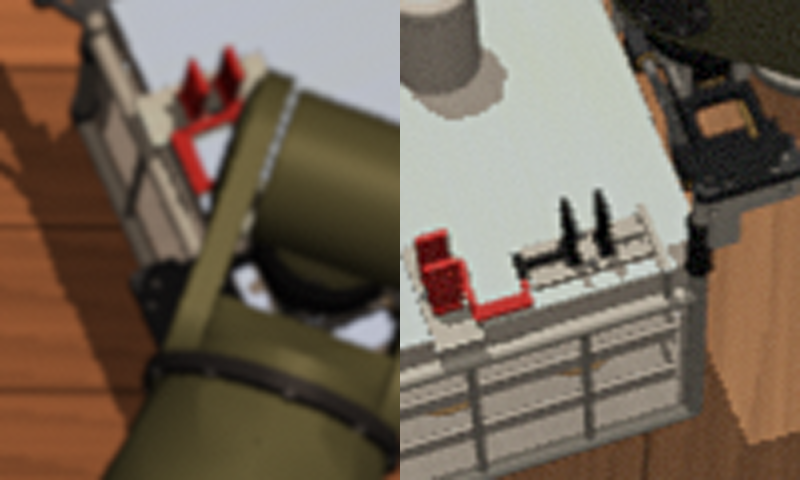

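Both pairs of tabs now stand close together (red at crop (432,270), black at (583,230)). The gate is still shut and its grip is at crop (698,245), under the gripper. Descend onto it.

Call:
drive_tool(motion=[-1,0,10,0,0,0,18,0,0,0,20,0,0,0,15,0,0,0,5,0,0,0,0,0])

```text
clock: 13.18
eef_pos: [468.9, -139.8, 242.7]
eef_rot: [-3.14, -0.022, -2.752]
wrist_force: [-0.4, -0.6, 0.6]
finger_gap: 68.5
```

```bash
python3 -c "
from h import *
to(465,-139.5,247,3.541)"
```

```text
t 13.18 pos [ 468.9 -139.8  242.7] rot [-3.14  -0.022 -2.752] j [-0.36  0.15  1.62 -0.02  1.39 -2.31] gap 68.5 F [-0.4 -0.6  0.6]
tool shift [ 3.5  1.8 -4.3] turn -0.01
```

Call:
drive_tool(motion=[3,1,-4,0,0,0,0,0,0,0,0,0])

```text
clock: 13.43
eef_pos: [466.4, -140.1, 247.6]
eef_rot: [-3.14, -0.022, -2.752]
wrist_force: [0.3, 0.6, 0.9]
finger_gap: 68.3
```

Call:
drive_tool(motion=[0,0,0,0,0,0,0,0,0,0,0,0,0,0,0,0,0,0,0,0,0,0,0,0,0,0,0,0,0,0,0,0], jaw=1.0, grip_force=40)

```text
clock: 14.1
eef_pos: [467.1, -140.4, 250.0]
eef_rot: [-3.137, -0.019, -2.752]
wrist_force: [0.3, -0.6, 0.4]
finger_gap: 18.7
```

```bash
python3 -c "
from h import *
to(465,-139.5,247,3.541)"
```

```text
t 14.1 pos [ 467.1 -140.4  250. ] rot [-3.137 -0.019 -2.752] j [-0.36  0.13  1.62 -0.02  1.4  -2.32] gap 18.7 F [ 0.3 -0.6  0.4]
tool shift [1.6 1.7 3.1] turn -0.01
```

Gripped at 18.7 mm, matching the 19 mm handle. Now swing the gate along the arc: the hinge lies along −tool x and opening is +tool y.

Call:
drive_tool(motion=[0,8,2,0.03,-0.3,12,1,0.05,-0.5,15,0,0.06,-0.5,15,0,0.06,-0.5,15,0,0.06,0,0,0,0])

```text
clock: 14.6
eef_pos: [449.5, -76.8, 250.1]
eef_rot: [-3.131, -0.015, -3.027]
wrist_force: [4.2, -0.2, -3.6]
finger_gap: 18.1
```

```bash
cat >> h.py <<'E'
def gate():
    p=read_state()["eef_pos"][:2]-[695.5,-42]; a=np.arctan2(p[1],p[0])
    th=(202.9*np.pi/180-a)%(2*np.pi); print("gate",round(th,3),"r",np.hypot(*p).round(1),"yaw-err (turn needed)",round(((read_state()["eef_rot"][2]-(3.541-th)+np.pi)%(2*np.pi))-np.pi,3))
E
python3 -c "
from h import *
gate();to(465,-139.5,249,3.541)"
```

```text
gate 0.259 r 248.5 yaw-err (turn needed) -0.025
t 14.6 pos [449.5 -76.8 250.1] rot [-3.131 -0.015 -3.027] j [-0.24  0.06  1.7  -0.02  1.39 -1.92] gap 18.1 F [ 4.2 -0.2 -3.6]
tool shift [ -8.3 -64.1   1.7] turn -0.285
```

Gate about 0.26 rad and tracking well. Continue through the check.

Call:
drive_tool(motion=[-0.5,18,0,0.05,-0.8,20,0,0.08,-0.8,20,0,0.08,-0.8,20,0,0.08,-0.8,20,0,0.08,0,0,0,0])

```text
clock: 15.1
eef_pos: [455.0, 20.0, 250.0]
eef_rot: [-3.123, -0.011, 2.874]
wrist_force: [1.7, 4.6, -2.9]
finger_gap: 18.8
```

```bash
python3 -c "
from h import *
gate();to(465,-139.5,249,3.541)"
```

```text
gate 0.652 r 248.4 yaw-err (turn needed) -0.015
t 15.1 pos [455.  20. 250.] rot [-3.123 -0.011  2.874] j [-0.03  0.06  1.7  -0.02  1.4  -1.33] gap 18.8 F [ 1.7  4.6 -2.9]
tool shift [ -51.8 -151.1    3.4] turn -0.667
```

Call:
drive_tool(motion=[-0.5,18,0,0.07,-0.8,20,0,0.08,-0.8,20,0,0.08,-0.8,20,0,0.08,-0.8,20,0,0.08,0,0,0,0])

```text
clock: 15.6
eef_pos: [498.2, 108.9, 250.1]
eef_rot: [-3.123, -0.01, 2.486]
wrist_force: [-5.3, -0.4, 2.0]
finger_gap: 18.7
```

```bash
python3 -c "
from h import *
gate();to(465,-139.5,249,3.541)"
```

```text
gate 1.053 r 248.4 yaw-err (turn needed) -0.002
t 15.6 pos [498.2 108.9 250.1] rot [-3.123 -0.01   2.486] j [ 0.15  0.19  1.55 -0.01  1.42 -0.77] gap 18.7 F [-5.3 -0.4  2. ]
tool shift [-125.  -217.1    3.9] turn -1.055
```

Call:
drive_tool(motion=[-0.5,18,0,0.07,-0.8,20,0,0.08,-0.8,20,0,0.08,-0.8,20,0,0.08,-0.8,20,0,0.08,0,0,0,0])

```text
clock: 16.1
eef_pos: [573.9, 175.0, 249.9]
eef_rot: [-3.124, -0.01, 2.101]
wrist_force: [-7.8, 5.4, 3.5]
finger_gap: 18.5
```

```bash
python3 -c "
from h import *
gate();to(465,-139.5,249,3.541)"
```

```text
gate 1.459 r 248.7 yaw-err (turn needed) 0.02
t 16.1 pos [573.9 175.  249.9] rot [-3.124 -0.01   2.101] j [ 0.23  0.4   1.29  0.    1.48 -0.3 ] gap 18.5 F [-7.8  5.4  3.5]
tool shift [-216.1 -253.     3.3] turn -1.44
```

Call:
drive_tool(motion=[-0.3,12,0,0.05,-0.3,13,0,0.05,0,2,0,0.02,0,0,0,0,0,0,0,0,0,0,0,0,0,0,0,0,0,0,0,0])

```text
clock: 16.77
eef_pos: [599.3, 187.8, 250.0]
eef_rot: [-3.124, -0.021, 2.011]
wrist_force: [-7.8, 6.8, 0.6]
finger_gap: 18.7
```

Call:
drive_tool(motion=[0,0,0,0,0,0,0,0,0,0,0,0,0,0,0,0])

```text
clock: 17.1
eef_pos: [598.6, 187.4, 250.0]
eef_rot: [-3.124, -0.028, 2.03]
wrist_force: [-8.8, 7.7, 1.9]
finger_gap: 18.5
```

```bash
python3 - <<'E'
from h import *
gate();to(465,-139.5,249,3.541);print(read_state()["qd"].round(3))
t=save("top","t5.png");s=save("scene","s5.png")
o=np.zeros((480,800,3),np.uint8);o[:,:400]=cv2.resize(t[80:380,150:400],(400,480));o[:,400:]=cv2.resize(s[80:440,180:480],(400,480));cv2.imwrite("pics/c5.png",o[...,::-1])
to(465,-139.5,249,3.541)
E
```

```text
gate 1.571 r 249.0 yaw-err (turn needed) 0.059
t 17.1 pos [598.6 187.4 250. ] rot [-3.124 -0.028  2.03 ] j [ 0.23  0.46  1.19  0.02  1.51 -0.23] gap 18.5 F [-8.8  7.7  1.9]
tool shift [-233.8 -264.6   -0.9] turn -1.511
[-0.009 -0.002  0.005  0.017  0.005 -0.064]
t 17.2 pos [598.6 187.4 249.9] rot [-3.124 -0.028  2.03 ] j [ 0.23  0.46  1.19  0.02  1.51 -0.23] gap 18.5 F [-8.8  8.5  1.4]
tool shift [-233.8 -264.6   -0.9] turn -1.511
```

View pics/c5.png

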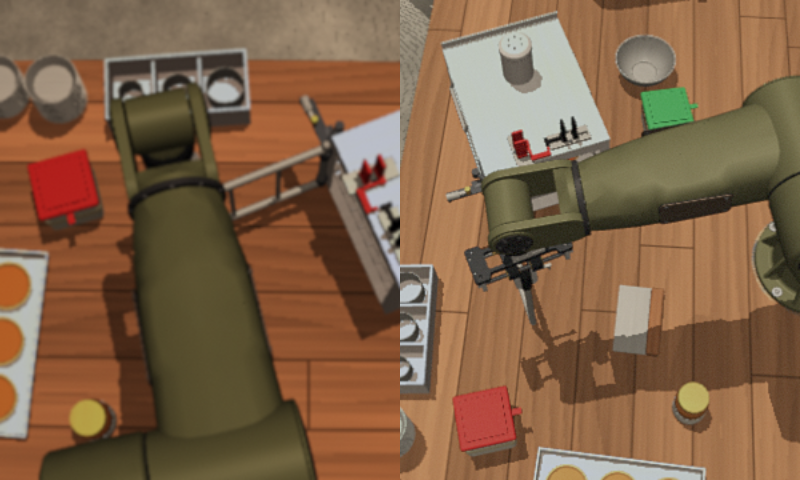

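The gate stands square to the rack at about 1.57 rad, held in the fingers. Both locks are squeezed and the tubs, jar, scraper, bowl and shaker are unmoved. The arm is still, so I'm handing in.

```bash
python3 -c "
from h import *
sign_off();gate();to(465,-139.5,249,3.541)"
```

```text
the job is handed in; nothing more can be done
the job is handed in; nothing more can be done
```

I squeezed the red lock (finger gap 29.3 mm), then the black catch (28.7 mm). I then took the rubber grip (18.7 mm gap on a 19 mm handle), swung the gate past its check, and handed the job in at about 17.2 s, still holding it.

The last checks before hand-in showed:
- **Gate:** about 1.57 rad, worked out from the tool position and a hinge radius of 249 mm. The arm had stopped moving.
- **Grip:** finger gap 18.5 mm, closing at 40 N. The wrist force was about 12 N, more than the 3 N spring should give. I took the rest to be a small radial preload and left it.
- **Tool turn:** about 0.06 rad off the gate's own angle. I left this too.
- **Lock, catch and bench:** the last pictures show both sets of tabs still closed and everything in view where it was at the start. The tart pan was only partly in view.

I could not re-read the state after handing in, because the cell refuses further calls, so the final one-second hold is not confirmed.

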